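Set the flip tags of the specimen rack

ROBOT

A 6-joint arm with a two-finger parallel gripper is mounted at the origin on a cart in front of the work surface, level with it; the furniture and walls round the work are solid. World frame = base frame: x ahead of the robot, y to its left, z up, the work surface at z = 0. Lengths are in mm, angles in degrees, forces in N, time in s.
With the tool pointing down it reaches from about 375 to 900 mm from the base axis. Payload 3.1 kg.
Tool frame: the origin (TCP) lies midway between the tips of the shut fingers; the grasp point (between the pads) lies behind it (manip.tcp_to_grasp is the z of the grasp point in the tool frame, in mm); z points along the fingers, y is the direction in which the jaws open and shut (so a half turn about z gives the same grasp; the last joint's range is limited). The gripper opens to 87 mm and grips with 3 to 60 N. Pads are 19 mm wide; open, the fingers measure 117 mm over their backs; the gripper's body (75 mm by 190 mm) begins 51 mm behind the grasp point.
Start: joints at [-80.243, 30.224, 82.088, -0, 67.689, -10.227], TCP at [213.628, -587.333, 222.548] pointing down, gripper open.
Joint ranges: [-176.69, 176.69], [-43.24, 126.21], [12.49, 139.97], [-82, 262], [0, 151.66], [-163.58, 163.58]. Speed limits (degrees/s): [159.86, 159.86, 180, 180, 180, 180].

INTERFACE

Orientations are given as [roll, pitch, yaw] about the fixed x, y, z axes, in that order (R = Rz(yaw) Ry(pitch) Rx(roll)).
In Python, from workcell import manip gives the robot as it stands. The module is installed in compiled form; this text tells all that it offers.
- The arm moves only by the tool servo_tool, never from a script. Its argument "moves" is one flat list of numbers, 5 for each row, row after row: the opening, from 0 (shut) to 1 (fully open), then the shift along the tool's x, y, z in mm, then the turn about the tool's z in degrees. In form: [hand, dx, dy, dz, turn, hand, dx, dy, dz, turn, ...]. A call has 1 to 10 rows; each row shifts and turns the commanded pose from where the row before left it, along the tool's axes as they then stand; what a row does not reach is not made up. A row lasts 1/8 s, in which the tool goes at most 62.5 mm and 10.7 degrees, less where a joint would pass 70% of its speed; a pose out of reach is approached as far as the arm can. A call is refused whole if a number of a shift passes 62.5 or a number of a turn 10.7, either way. A call with a gripper value outside its range is refused whole. The fingers move at their own pace and stop on an object; the grip force is fixed at half the most. Time passes only in rows, so rows that do not move let the fingers close. It gives the time, the measured TCP pose, the force and the opening at its end, in the units of the state.
- manip.get_state(): the state, without advancing time (a new reading comes with each control period).
- manip.grab_frame(name): name is "scene" or "top"; returns (picture, depth): 480x640x3 uint8, blue, green, red; 480x640 float32, mm along the optical axis (not along the pixel's ray), 0 where there is no reading.
- manip.calibration(name): a dict with "fovy" (degrees; the focal length in pixels is half the picture's height over the tangent of half this angle, whatever the lens; pixels are square), "cx", "cy" (the principal point, pixels), "dist" ([k1, k2, p1, p2, k3] as OpenCV has them; the pictures are not rectified), "R" (3x3) and "t" (3): a world point X has camera coordinates R X + t. Camera axes: x right, y down, z forward; pixel columns grow to the right and rows downward; lengths in mm; the calibration is good to about 2 mm. A picture is of the moment at which its call begins. calibration takes no time and is no camera call.
- manip.finish_job(): hands the job in, once; it reports no verdict.
The state is a dict: "t": time; "qpos": joint angles; "qd": joint speeds; "joint_torque": joint torques, N m; "tcp_pos": TCP position; "eef_rot": TCP orientation; "ft_force": force on the tool from outside, world axes, zero at the start; "torque": the same for the moment, N m; "width": finger opening in mm.
Only numpy, scipy, OpenCV 4.12 (cv2) and the standard library are available. Lean on these libraries where they do the work, as an engineer would, in place of code of your own. Each camera call takes 0.05 s, during which the arm holds its last target. There are 200 camera calls.

TASK

Set the flip-over tags on the specimen rack so that only the bins holding a specimen show the ring face upward (tag tipped back, away from its bin) and the empty bins show the bar face upward (tag tipped forward, over its bin): with your fingertips, push each wrong tag over past upright so that it falls to its other stop. Leave the tags that are already right as they are. Do not grip the tags, and leave the specimens and everything else lying where they are.

Things in the scene. Friction and masses are not known exactly. Their poses are not given: they have to be found in the camera images.
- rack: Rack base plate, grey, 205 x 312 x 10 mm, fixed. Origin on its underside below the tags' common hinge line; x to the rack's back (away from the bins), y left along the row, z up. Four bin units stand at y = +108, +36, -36, -108 mm; their order changes from start to start (numbers tell neither place nor content). Tweezers lie on the plate behind the units.
- bin_1: Bin unit 1, fixed on the rack, 62 mm wide: in front a grey bin (50 x 60 x 14 mm, centre at x = -74 mm), behind it two aluminium cheeks (y = +-27 mm, 42 mm long in x, tops 54 mm above the origin) with the flip tag between them. Origin 10 mm above the bench, below the tag's hinge; axes as the rack's. The hinge runs along y, 45 mm above the origin.
- tag_1 (a joint): Flip tag of unit 1: leaf 44 mm wide, 6 thick, 60 from hinge to free edge, 40 g. Rad: 0 upright; -0.65 leaning forward to the bin, at its stop, bar face up; +0.65 leaning back, at its stop, ring face up. Free swinging: past upright it falls to the other stop; under 1 N moves it. At a stop its free edge is 36 mm in x from the hinge and 48 above it (103 above the bench).
- bin_2: Bin unit 2, fixed on the rack, 62 mm wide: in front a grey bin (50 x 60 x 14 mm, centre at x = -74 mm), behind it two aluminium cheeks (y = +-27 mm, 42 mm long in x, tops 54 mm above the origin) with the flip tag between them. Origin 10 mm above the bench, below the tag's hinge; axes as the rack's. The hinge runs along y, 45 mm above the origin.
- tag_2 (a joint): Flip tag of unit 2: leaf 44 mm wide, 6 thick, 60 from hinge to free edge, 40 g. Rad: 0 upright; -0.65 leaning forward to the bin, at its stop, bar face up; +0.65 leaning back, at its stop, ring face up. Free swinging: past upright it falls to the other stop; under 1 N moves it. At a stop its free edge is 36 mm in x from the hinge and 48 above it (103 above the bench).
- bin_3: Bin unit 3, fixed on the rack, 62 mm wide: in front a grey bin (50 x 60 x 14 mm, centre at x = -74 mm), behind it two aluminium cheeks (y = +-27 mm, 42 mm long in x, tops 54 mm above the origin) with the flip tag between them. Origin 10 mm above the bench, below the tag's hinge; axes as the rack's. The hinge runs along y, 45 mm above the origin.
- tag_3 (a joint): Flip tag of unit 3: leaf 44 mm wide, 6 thick, 60 from hinge to free edge, 40 g. Rad: 0 upright; -0.65 leaning forward to the bin, at its stop, bar face up; +0.65 leaning back, at its stop, ring face up. Free swinging: past upright it falls to the other stop; under 1 N moves it. At a stop its free edge is 36 mm in x from the hinge and 48 above it (103 above the bench).
- bin_4: Bin unit 4, fixed on the rack, 62 mm wide: in front a grey bin (50 x 60 x 14 mm, centre at x = -74 mm), behind it two aluminium cheeks (y = +-27 mm, 42 mm long in x, tops 54 mm above the origin) with the flip tag between them. Origin 10 mm above the bench, below the tag's hinge; axes as the rack's. The hinge runs along y, 45 mm above the origin.
- tag_4 (a joint): Flip tag of unit 4: leaf 44 mm wide, 6 thick, 60 from hinge to free edge, 40 g. Rad: 0 upright; -0.65 leaning forward to the bin, at its stop, bar face up; +0.65 leaning back, at its stop, ring face up. Free swinging: past upright it falls to the other stop; under 1 N moves it. At a stop its free edge is 36 mm in x from the hinge and 48 above it (103 above the bench).
- specimen_a: Mounted metal specimen, a loose black disc 30 mm across and 15 mm high, lying in one of the bins; a bin with one is full. Origin at the centre of its underside.
- specimen_b: Mounted metal specimen, a loose black disc 30 mm across and 15 mm high, lying in one of the bins; a bin with one is full. Origin at the centre of its underside.
- tweezers: Loose tweezers, 121 mm long (y), 8 mm high, lying on the base plate behind the tags, about 72 mm behind the hinge line; a bystander. Origin at the centre of its underside.
- loupe: Black eye loupe, 37 mm across, 31 mm high, loose, left of the rack; a bystander. Origin at the centre of its underside.
- anvil: Small flat steel anvil, 38 mm across, 28 mm high, loose, right of the rack; a bystander. Origin at the centre of its underside.
- petri_dish: Petri dish with lid, 63 mm across, 15 mm high, loose, right of the rack; a bystander. Origin at the centre of its underside.
- log_book: Blue log book, 148 x 105 x 14 mm, loose; a bystander. Origin at the centre of its underside.

How it is judged:
By the outcome, as a careful person would: the job done as asked, in the order asked, and still so for the second after the job is handed in, with the robot touching nothing.
It also fails if it takes over 35 s, if anything falls off the work surface, if the arm or the gripper's body presses on something with over 40 N, if the wrist force passes 120 N, or if a joint passes its speed limit or range.

## Working session

There is one attempt and no reset: what is moved stays moved. The work goes in short steps, Python scripts to look and compute and a tool call to move; the robot and the scene stay as the last step left them, time stands still between calls to the robot, and variables do not carry over. Pictures are saved under pics/ and viewed, about 8 in all and at most 12, crops included, and the job is handed in when it is done.

Besides the shell and the picture viewer there is one more tool, called after "Emit:" as name(argument=value, ...) on one line, values as JSON. servo_tool: Moves the arm, as the interface text tells. Its arguments: {"type":"object","properties":{"moves":{"type":"array","items":{"type":"number"}}},"required":["moves"]}

```bash
mkdir -p pics
cat > h.py <<'E'
import numpy as np,cv2
from workcell import manip
def cam(n):
    c=manip.calibration(n);f=240/np.tan(np.radians(c["fovy"])/2)
    return np.array([[f,0,c["cx"]],[0,f,c["cy"]],[0,0,1]]),np.array(c["dist"],float),np.array(c["R"]),np.array(c["t"]).ravel()
def world(n,u,v,z):
    K,d,R,t=cam(n);p=cv2.undistortPoints(np.array([[[u,v]]],float),K,d)[0,0]
    return R.T@(np.array([p[0],p[1],1])*z-t)
def proj(n,X):
    K,d,R,t=cam(n);return cv2.projectPoints(np.array(X,float).reshape(-1,1,3),cv2.Rodrigues(R)[0],t,K,d)[0][:,0]
E
python3 - <<'E'
from h import *
for n in("scene","top"):
    p,d=manip.grab_frame(n);cv2.imwrite(f"pics/{n}0.png",p);np.save(f"pics/{n}0.npy",d)
    K,ds,R,t=cam(n);print(n,K[0,0],ds,R.T@-t,R[2])
s=manip.get_state();print(s["t"],s["tcp_pos"],s["eef_rot"],s["width"],manip.tcp_to_grasp)
E
```

```text
scene 509.5695335573219 [-0.14371203  0.          0.          0.          0.        ] [ -45.7040928  -857.86200916  593.14699706] [ 0.50430371  0.70113997 -0.504064  ]
top 534.2468422893731 [-0.05169969  0.          0.          0.          0.        ] [ 296.67958902 -111.84624155 1356.30824942] [ 0.14424753  0.01866004 -0.98936568]
0.1 [ 213.54597822 -586.70227709  221.68164251] [-1.79892121e+02 -1.94555340e-02  1.99890688e+01] 87.01529553783901 -18.700000000000003
```

View pics/scene0.png

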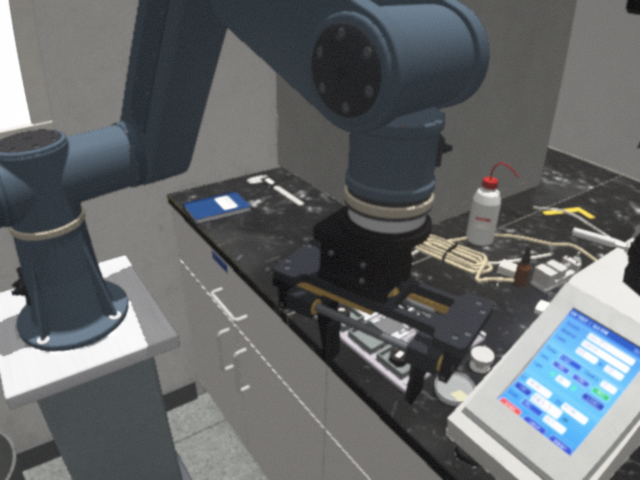

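View pics/top0.png

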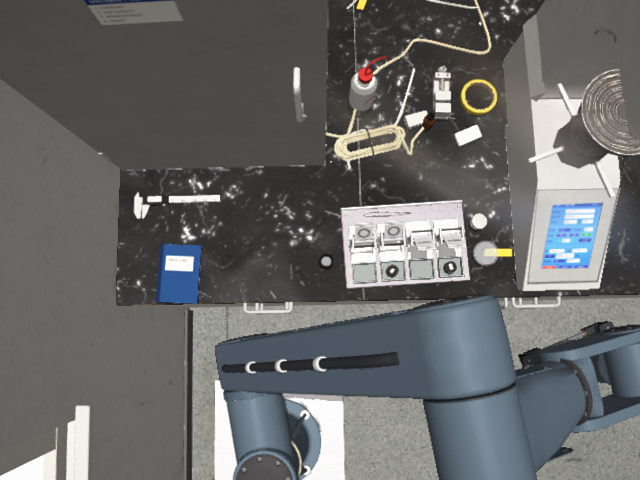

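The top view shows the rack at about (342-468, 200-290). The bins, left to right, look like empty, full (392,270), empty, full (450,267). I'll crop in and measure.

Run:
```python
from h import *
p=cv2.imread("pics/top0.png");d=np.load("pics/top0.npy")
cv2.imwrite("pics/c1.png",cv2.resize(p[190:300,330:490],None,fx=5,fy=5,interpolation=cv2.INTER_CUBIC))
w=lambda u,v:world("top",u,v,d[v,u]).round(1)
for u,v in[(350,280),(460,275),(346,212),(456,206),(364,271),(392,270),(421,269),(450,267),(363,232),(392,231),(422,240),(452,238)]:print(u,v,w(u,v))
# raised points
print("high pts")
pts={}
for v in range(200,290):
  for u in range(340,470):
    X=world("top",u,v,d[v,u])
    if 88<X[2]<125: pts[u,v]=X
A=np.array([list(k)+list(X) for k,X in pts.items()])
L=np.float32(A[:,3]);_,lab,_=cv2.kmeans(L,4,None,(3,50,.1),10,0)
for i in range(4):
  B=A[lab[:,0]==i];print(len(B),B.min(0).round(),B.max(0).round(),B.mean(0).round(1))
```

```text
350 280 [ 390.8 -185.    11. ]
460 275 [ 396.3 -458.5   24.9]
346 212 [ 564.6 -179.7   13.7]
456 206 [ 574.6 -462.5   10.6]
364 271 [ 412.  -220.3   18.8]
392 270 [ 412.6 -289.8   23.6]
421 269 [ 414.5 -364.4   12.3]
450 267 [ 416.1 -432.7   33.1]
363 232 [ 500.5 -215.7   84.3]
392 231 [ 502.1 -286.1   80.2]
422 240 [ 479.3 -358.5   74.7]
452 238 [ 482.7 -431.6   74. ]
high ptsTraceback (most recent call last):
  File "<stdin>", line 11, in <module>
  File "h.py", line 7, in world
    K,d,R,t=cam(n);p=cv2.undistortPoints(np.array([[[u,v]]],float),K,d)[0,0]
            ~~~^^^
  File "h.py", line 4, in cam
    c=manip.calibration(n);f=240/np.tan(np.radians(c["fovy"])/2)
ValueError: time passes only in moves, steps and waits
```

View pics/c1.png

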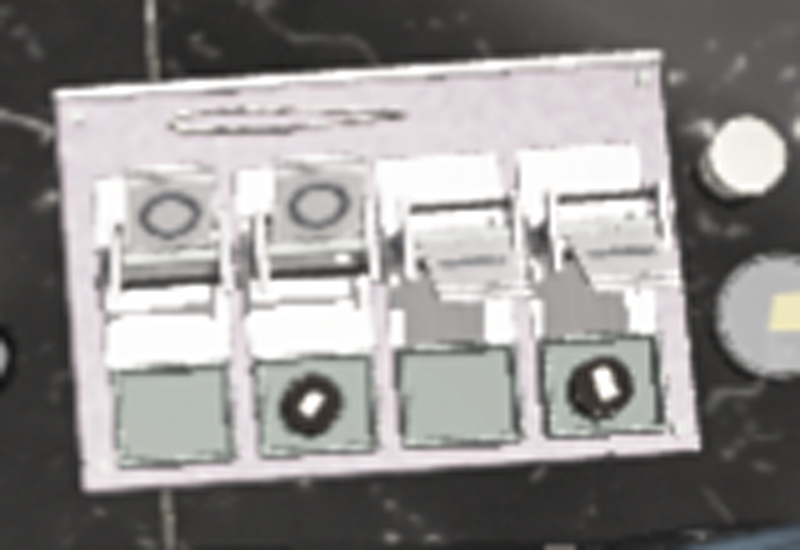

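Left to right: 1st is empty with ring up (wrong, tip forward). 2nd is full with ring up (right). 3rd is empty with bar up (right). 4th is full with bar up (wrong, tip back). Next I'll get the rack pose from the plate corners and check it against the depth of the tags.

Run:
```python
from h import *
K,ds,R,t=cam("top");d=np.load("pics/top0.npy");C=-R.T@t
cr=np.array([(85,490),(700,450),(660,52),(55,92)])/5+[330,190]-.4
q=cv2.undistortPoints(cr.reshape(-1,1,2),K,ds)[:,0]
r=np.c_[q,np.ones(4)]@R
P=C+r*((10-C[2])/r[:,2])[:,None];print(P.round(1))
print("sides",[round(np.linalg.norm(P[i]-P[(i+1)%4]),1) for i in range(4)])
print("yaw y-axis",[np.degrees(np.arctan2(-(a-b)[0],(a-b)[1])).round(2) for a,b in((P[0],P[1]),(P[3],P[2]))],"x",[np.degrees(np.arctan2((a-b)[1],(a-b)[0])).round(2) for a,b in((P[3],P[0]),(P[2],P[1]))],"c",P.mean(0))
v,u=np.mgrid[195:292,338:474];uv=np.c_[u.ravel(),v.ravel()].astype(float)
q=cv2.undistortPoints(uv.reshape(-1,1,2),K,ds)[:,0]
z=d[v,u].ravel();W=(np.c_[q,np.ones(len(q))]*z[:,None]-t)@R
m=(W[:,2]>88)&(W[:,2]<125);B=W[m]
for lo,hi in((-250,-180),(-325,-255),(-395,-327),(-470,-398)):
  b=B[(B[:,1]>lo)&(B[:,1]<hi)]
  if len(b):print(len(b),b.min(0).round(),b.max(0).round(),b.mean(0).round(1))
# predicted hinge by bins: specimen pixels
m2=(W[:,2]>40);print(m2.sum())
```

```text
[[ 371.9 -175.9   10. ]
 [ 385.3 -486.    10. ]
 [ 590.2 -478.    10. ]
 [ 576.1 -166.4   10. ]]
sides [np.float64(310.3), np.float64(205.0), np.float64(311.9), np.float64(204.4)]
yaw y-axis [np.float64(2.47), np.float64(2.58)] x [np.float64(2.68), np.float64(2.23)] c [ 480.8526729  -326.57069111   10.        ]
145 [ 502. -239.   88.] [ 521. -196.  107.] [ 512.2 -217.4   97. ]
138 [ 505. -309.   88.] [ 525. -267.  107.] [ 515.2 -288.3   97.4]
113 [ 453. -384.   89.] [ 470. -340.  108.] [ 460.7 -361.4   97.9]
115 [ 457. -457.   88.] [ 475. -412.  109.] [ 464.1 -433.8   97.7]
1863
```

The sides measure 311 x 205 mm, as they should. The hinge is near x=484 at unit A (y≈-217) and x=492 at unit D (y≈-434), yaw 2.5°. Tag edges are at z≈103-107, which agrees with the text. Now I'll move in front of D with the fingers shut.

Emit:
servo_tool(moves=[0,0,-20,0,8.7,0,0,-29,0,8.7,0,0,-29,0,0,0,0,-29,0,0,0,0,-29,0,0,0,41,0,0,0,0,41,0,0,0,0,41,0,0,0,0,41,0,0,0,0,20,0,0,0])

```text
t: 1.35
tcp_pos: [382.6, -444.4, 222.1]
eef_rot: [-180.0, 0.0, 2.7]
ft_force: [-0.5, -1.1, -0.8]
width: 1.5
```

Emit:
servo_tool(moves=[0,15,-6,0,0,0,15,0,20,0,0,0,0,40,0,0,0,0,40,0,0,0,0,30,0,0,0,0,6,0,0,0,0,0,0])

```text
t: 2.22
tcp_pos: [410.4, -437.6, 86.2]
eef_rot: [-180.0, 0.0, 2.6]
ft_force: [0.4, 0.5, -0.4]
width: 0.5
```

Run:
```python
from h import *
print(manip.get_state()["tcp_pos"])
p,d=manip.grab_frame("scene");cv2.imwrite("pics/s1.png",cv2.resize(p[230:430,280:500],None,fx=3,fy=3))
```

```text
[ 410.38540103 -437.59105226   86.15185336]
```

View pics/s1.png

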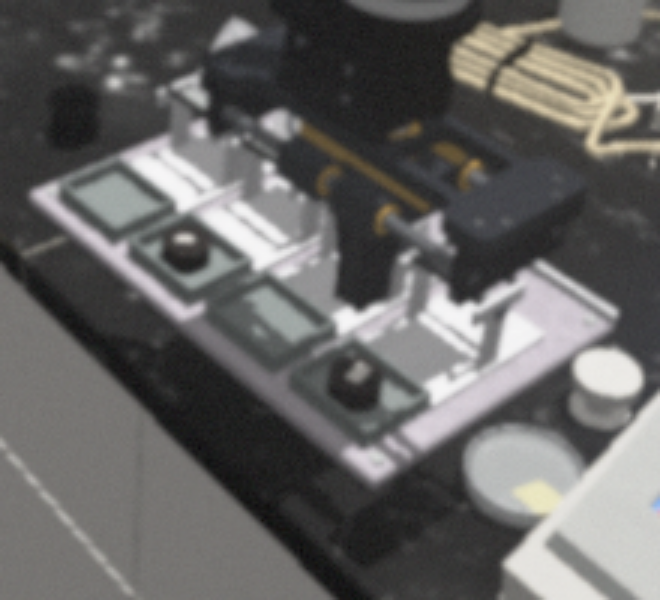

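The closed fingers hang at about (365,260) in front of the D tag, clear of everything, and the bin contents are confirmed. Pushing +x.

Emit:
servo_tool(moves=[0,18,0,0,0,0,14,0,0,0,0,12,0,0,0,0,12,0,0,0,0,12,0,0,0,0,12,0,0,0,0,6,0,0,0,0,0,0,0,0])

```text
t: 3.28
tcp_pos: [497.0, -433.6, 86.4]
eef_rot: [180.0, 0.0, 2.6]
ft_force: [0.0, -0.5, 0.8]
width: 0.9
```

Emit:
servo_tool(moves=[0,-30,0,0,0,0,-30,0,-10,0,0,0,0,-40,0,0,0,0,-40,0,0,10,-40,-20,0,0,22,-45,0,0,0,22,-45,0,0,0,22,-45,0,0,0,22,-40,0,0,0,22,0,0,0])

```text
t: 4.53
tcp_pos: [546.1, -212.7, 196.5]
eef_rot: [-179.9, 0.1, 2.8]
ft_force: [-0.6, -0.7, -0.9]
width: 0.5
```

Run:
```python
from h import *
print(manip.get_state()["tcp_pos"])
p,d=manip.grab_frame("scene");q,d=manip.grab_frame("top")
cv2.imwrite("pics/s2.png",np.hstack([cv2.resize(x,(400,400)) for x in(p[230:430,280:480],q[180:310,335:485])]))
```

```text
[ 546.08992714 -212.65294923  196.53057948]
```

View pics/s2.png

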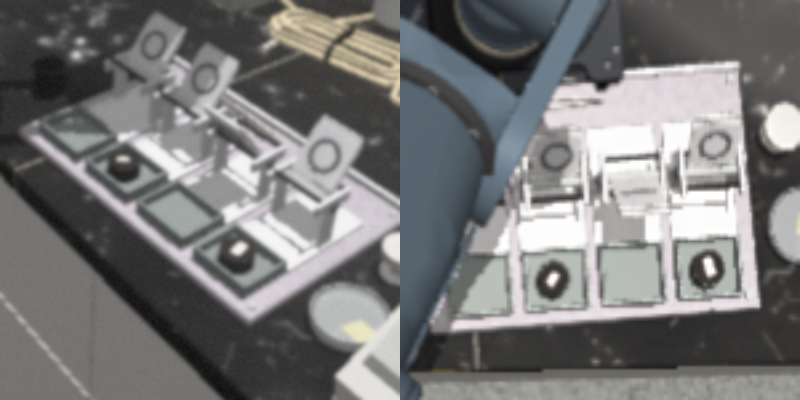

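D (right, about (325,155) in the left half) now shows the ring, and B and C are unchanged. Now I'll go down behind A and pull -x.

Emit:
servo_tool(moves=[0,6,3,0,0,0,0,0,40,0,0,0,0,40,0,0,0,0,26,0,0,0,0,5,0,0,0,0,0,0])

```text
t: 5.38
tcp_pos: [552.8, -219.7, 85.8]
eef_rot: [180.0, -0.0, 2.5]
ft_force: [-0.1, -0.6, 0.2]
width: 0.3
```

Emit:
servo_tool(moves=[0,-14,-3,0,0,0,-12,0,0,0,0,-12,0,0,0,0,-12,0,0,0,0,-12,0,0,0,0,-12,0,0,0,0,0,0,0,0])

```text
t: 6.25
tcp_pos: [477.7, -219.0, 85.4]
eef_rot: [-179.9, 0.1, 2.5]
ft_force: [-0.0, 0.0, 0.8]
width: 0.2
```

Emit:
servo_tool(moves=[0,30,0,0,0,0,35,0,-10,0,0,0,0,-40,0,0,0,0,-40,0,0,0,0,-40,0,0,-45,-45,0,0,0,-45,-45,0,0,0,-45,-45,0,0,0,-45,-45,0,0,0,0,0,0,0])

```text
t: 7.5
tcp_pos: [353.7, -43.8, 214.9]
eef_rot: [-179.8, 0.3, 2.7]
ft_force: [0.9, -0.5, -0.3]
width: 0.6
```

Run:
```python
from h import *
s=manip.get_state();print(s["t"],s["tcp_pos"],s["ft_force"])
p,d=manip.grab_frame("scene");q,d=manip.grab_frame("top")
cv2.imwrite("pics/s3.png",np.hstack([cv2.resize(x,(400,400)) for x in(p[230:430,280:480],q[180:310,310:510])]))
```

```text
7.5 [353.7453109  -43.81608243 214.86536356] [ 0.89021622 -0.49636274 -0.30256553]
```

View pics/s3.png

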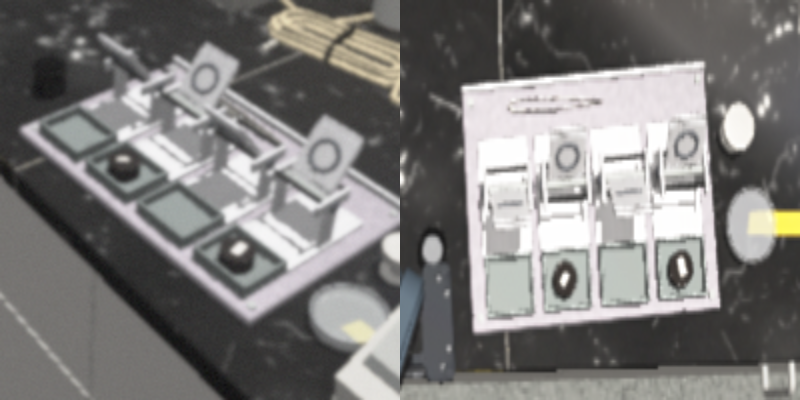

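All four tags are right: A and C show the bar over empty bins, B and D show the ring over full ones. The specimens, tweezers and the rest are undisturbed and the arm is clear.

```bash
python3 -c "
from workcell import manip
print(manip.finish_job())"
```

```text
the job is handed in; nothing more can be done
None
```

The job is done and handed in at about 7.6 s: I tipped the two wrong tags, and all four now show the right face.

- **Tags moved:** With closed fingertips I pushed the rightmost tag (full bin) back to ring up. I pushed the leftmost tag (empty bin) forward to bar up. The two middle tags were already right and I left them alone.
- **Last checks:** The final scene and top pictures show bar, ring, bar, ring from left to right, over empty, full, empty, full bins. The specimens, tweezers, anvil and petri dish looked unmoved, and the arm was clear of the rack. I did not check the log book in the last pictures. The loupe was visible in them but partly next to the arm, and I did not compare its position. The gripper never went below about 85 mm.
- **Forces and measurements:** Force readings at the end of each move stayed at about 1 N or less. The measured plate (310–312 x 205 mm) and the tag edges (107–109 mm high, against 103 given) agreed with the text to within a few mm. No check failed.

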